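# Hold a bag clip open around the ready tub's label card

## Task

One of the two tubs standing beside the label cards has its lid on, so that order is ready: pick up the loose bag clip by its two handles, squeeze it wide open and bring the gaping jaws around the near upright edge of the card beside that lidded tub, so that I can slide the delivery slip in against the card. Finish there while still holding and squeezing it: clip off the table and as level as it lay, the edge about a couple of centimetres deep between the jaws, around the card's mid-height, one jaw on each side and neither touching the card. Leave the card stands, tubs, shaker, spoon and glove box where they are.

Things in the scene. Friction and masses are not known exactly. Their poses are not given: they have to be found in the camera images.
- clip: Grey plastic bag clip, steel coil spring, about 50 g, the only clip. It lies on its side, hinge pin upright, 40 mm tall. Origin: on the pin's axis at the underside; z up along the pin, x to the jaw tips 45 mm ahead of the pin, y to the left half. x is its middle line: both halves swing equally. At rest the handles flare to 48 mm over their ends, 40 mm behind the pin.
- clip_grip (a point): On the clip's middle line between the handles, 35 mm behind the pin, 20 mm above the underside: a good place to take it from above, fingers closing along the clip's y. Squeezing takes 4 N a side to begin, 8 N to open fully; then the handles are parallel, 18 mm over their outer faces, 45 to 3 mm behind the pin, and a stop takes any further squeeze. Let go, it springs shut.
- clip_left (a joint): Swing of the clip's left half, rad: 0 = shut, 0.35 = fully open (the right half always swings by the same amount the other way). The gap between the jaw tips is about 86 mm x this value: 30 mm fully open.
- jaw_left (a point): Inner face of the left (+y) jaw's tip, at the middle of the clip's 40 mm width; 42 mm ahead of the pin.
- jaw_right (a point): The same on the right (-y) jaw.
- stand_a: Card stand A, loose, 0.45 kg: steel block 60 mm long (x), 44 wide (y), 22 high, with a stiff upright card in its slot. The card is 120 mm long (x), 3 mm thick (y), 8 to 83 mm above the table, and overhangs the block by 30 mm at each end. Origin: centre of the block's underside, z up; the card lies in the x-z plane, its near edge (towards the robot) at x = -60 mm.
- stand_b: Card stand B, identical to A; A is on the robot's left (+y), B on its right.
- card_a_edge (a point): Middle of the near upright edge of card A, 45.5 mm above the table.
- card_b_edge (a point): Middle of the near upright edge of card B, 45.5 mm above the table.
- tub_lidded: White plastic tub with its flat lid snapped on: 120 mm across the lid, 78 mm high, origin at the centre of its underside. It stands beside one of the two card stands, 110 to 135 mm from it on the outer side; that card is its card.
- tub_open: White plastic tub of the same kind without a lid: 114 mm across, 73 mm high, open on top, origin at the centre of its underside; it stands beside the other card stand in the same way.
- shaker: Steel cocoa shaker with a domed top, 64 mm across, 110 mm high, beyond and between the two card stands; leave alone. Origin at the centre of its underside.
- spoon: Steel serving spoon, 300 mm long, lying on the right; leave alone. Origin about its middle.
- glove_box: Cardboard box of gloves 120 x 220 x 65 mm (75 mm with the glove peeping out) on the left; leave alone. Origin at the centre of its underside.

How it is judged:
By the outcome, as a careful person would: the job done as asked, in the order asked, and still so for the second after the job is handed in, while the arm keeps its last pose, push and grip.
It also fails if it takes over 35 s, if anything falls off the work surface, if the arm or the gripper's body presses on something with over 40 N, if the wrist force passes 120 N, or if a joint passes its speed limit or range.

## Robot

A 6-joint arm with a two-finger parallel gripper is mounted at the origin on the work surface. World frame = base frame: x ahead of the robot, y to its left, z up, the work surface at z = 0. Lengths are in m, angles in rad, forces in N, time in s.
With the tool pointing down it reaches from about 0.4 to 0.925 m from the base axis. Payload 3.4 kg.
Tool frame: the origin (TCP) lies midway between the tips of the shut fingers; the grasp point (between the pads) lies 19 mm behind it (bot.hold_point_z is the distance from the TCP to the grasp point, in m); z points along the fingers, y is the line along which they close (so a half turn about z gives the same grasp; the last joint's range is limited). The gripper opens to 85 mm and grips with 20 to 120 N. Pads are 22 mm wide; open, the fingers measure 114 mm over their backs; the gripper's body (76 mm by 85 mm) begins 54 mm behind the grasp point. The pads swing forward as they close: fully open they stand 13 mm farther back than shut.
Start: joints at [1.099, 0.307, 1.506, -0, 1.328, -0.073], TCP at [0.223, 0.53, 0.231] pointing down, gripper open.
Joint ranges: [-3.12, 3.12], [-1.05, 2.28], [0.14, 2.33], [-1.42, 4.57], [0.1, 2.73], [-2.68, 2.68]. Speed limits (rad/s): [2.57, 2.57, 3.14, 3.14, 3.14, 3.14].

## Interface

Orientations are given as a unit quaternion [x, y, z, w].
In Python, from workcell import bot gives the robot as it stands.
- The arm moves only by the shell command python3 -m pendant 'ROWS' [FORCE]. ROWS is JSON, a list that holds one entry, the list of rows, each a list of 5 numbers: the shift along the world's x, y, z in cm, then the turn about the world's z in rad, then the gripper's target within -1 to 1 (fully open at 1, half-way at 0, shut at -1). In form: [[[dx, dy, dz, twist, grip], ...]]. A call has 1 to 12 rows; each row is the pose to reach, as a shift and turn from the pose commanded when the call began; what a row does not reach only later rows make up. A row lasts 1/8 s, in which the tool goes at most 62.5 mm and 10.7 degrees, less where a joint would pass 70% of its speed; a pose out of reach is approached as far as the arm can. A call with a gripper value outside its range is refused whole. The fingers move at their own pace and stop on an object; FORCE is the grip in N (left out, the last holds). Time passes only in rows, so rows that repeat a pose let the fingers close. It gives the time, the measured TCP pose, the force, the opening and the grip force at its end, in the units of the state.
- bot.get_state(): the state, without advancing time (a new reading comes with each control period).
- bot.camera(name): name is "side" or "top" or "wrist"; returns the picture (400x640x3 uint8, blue, green, red); there is no depth.
- bot.get_calibration(name): a dict with "intrinsics" (3x3 intrinsics, pixels), "dist" ([k1, k2, p1, p2, k3] as OpenCV has them; the pictures are not rectified), "extrinsics" (4x4, takes a point from world to camera coordinates); the wrist camera has in their place "T_tool_cam" (4x4, takes a point from camera to tool coordinates, whose origin is the TCP and whose axes are the flange's). Camera axes: x right, y down, z forward; pixel columns grow to the right and rows downward; lengths in m; the calibration is good to about 2 mm. A picture is of the moment at which its call begins: read the wrist's pose just before it. get_calibration takes no time and is no camera call.
- bot.job_done(): hands the job in; it is judged then, once.
The state is a dict: "clock": time; "joints": joint angles; "joint_velocities": joint speeds; "tau": joint torques, N m; "position": TCP position; "tcp_rot": TCP orientation; "force": force on the tool from outside, world axes, zero at the start; "torque": the same for the moment, N m; "grip_width": finger opening in m; "grasp_force": force on a finger pad.
Only numpy, scipy, OpenCV 4.12 (cv2) and the standard library are available. Lean on these libraries where they do the work, as an engineer would, in place of code of your own. Each camera call takes 0.05 s, during which the arm holds its last target. There are 200 camera calls.

## Working session

There is one attempt and no reset: what is moved stays moved. The work goes in short steps, Python scripts to look and compute and a shell command to move; the robot and the scene stay as the last step left them, time stands still between calls to the robot, and variables do not carry over. Pictures are saved under pics/ and viewed, at most 10 in all, crops included, and the job is handed in when it is done.

```bash
mkdir -p pics; cat > h.py <<'E'
import numpy as np, cv2
from workcell import bot
from scipy.spatial.transform import Rotation as R
def snap(n,f):
    s=bot.get_state(); im=bot.camera(n); cv2.imwrite('pics/'+f,im); 
    return s,im
def ray(n,uv,s=None):
    c=bot.get_calibration(n); K=np.array(c["intrinsics"]); d=np.array(c["dist"])
    p=cv2.undistortPoints(np.array(uv,float).reshape(-1,1,2),K,d).reshape(-1,2)
    v=np.c_[p,np.ones(len(p))]
    if n=="wrist":
        T=np.eye(4);T[:3,:3]=R.from_quat(s["tcp_rot"]).as_matrix();T[:3,3]=s["position"]
        T=T@np.array(c["T_tool_cam"])
    else: T=np.linalg.inv(np.array(c["extrinsics"]))
    return T[:3,3],v@T[:3,:3].T
def atz(n,uv,z,s=None):
    o,v=ray(n,uv,s); z=np.broadcast_to(np.array(z,float),len(v))
    return o+v*((z-o[2])/v[:,2])[:,None]
E
python3 - <<'E'
from h import *
s,im=snap("top","top0.png"); snap("side","side0.png")
print({k:np.round(v,3) for k,v in s.items()})
E
```

```text
{'clock': np.float64(0.0), 'joints': array([ 1.099,  0.308,  1.508, -0.   ,  1.328, -0.074]), 'joint_velocities': array([ 0.   , -0.   ,  0.001,  0.001, -0.001,  0.001]), 'tau': array([ 0.0000e+00, -4.5755e+01, -2.5192e+01, -0.0000e+00,  1.4000e-02,
       -0.0000e+00]), 'position': array([0.223, 0.529, 0.23 ]), 'tcp_rot': array([ 0.198,  0.98 , -0.001, -0.   ]), 'force': array([-0.61 ,  0.66 , -0.182]), 'torque': array([ 0.039, -0.011, -0.037]), 'grasp_force': np.float64(0.0), 'grip_width': np.float64(0.085)}
```

View pics/top0.png

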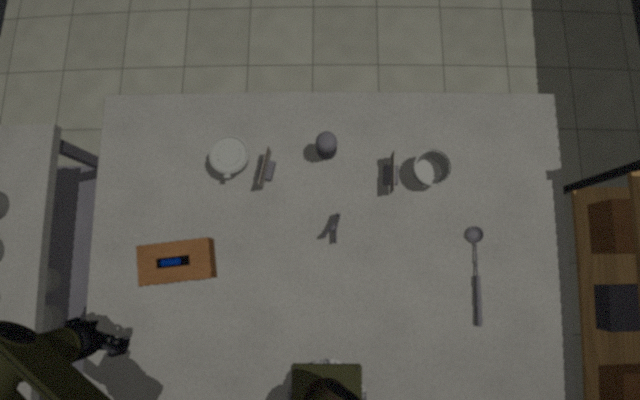

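View pics/side0.png

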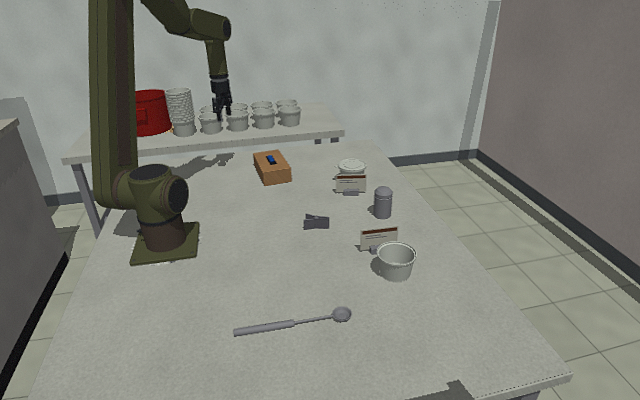

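The side view shows the lidded tub at (351,167), beside card A (351,184), and the open tub at (397,260), by card B. The clip lies at about (318,221) in the side view and (331,228) in the top view. Next I'll enlarge the top view.

```bash
python3 - <<'E'
from h import *
im=cv2.imread('pics/top0.png')
a=cv2.resize(im[135:205,200:300],None,fx=8,fy=8,interpolation=cv2.INTER_CUBIC)[:, :]
b=cv2.resize(im[200:250,305:355],None,fx=8,fy=8,interpolation=cv2.INTER_CUBIC)
c=np.zeros((560,800,3),np.uint8); c[:]=cv2.convertScaleAbs(a,alpha=1.6)
cv2.imwrite('pics/cropA.png',c)
# rough positions
print(np.round(atz("top",[[333,228],[260,187],[270,149],[229,152],[266,168],[212,262]],[.03,.083,.083,.078,.0,.065]),3))
E
```

```text
[[ 0.501 -0.017  0.03 ]
 [ 0.616  0.197  0.083]
 [ 0.731  0.17   0.083]
 [ 0.723  0.294  0.078]
 [ 0.693  0.194  0.   ]
 [ 0.398  0.335  0.065]]
```

View pics/cropA.png

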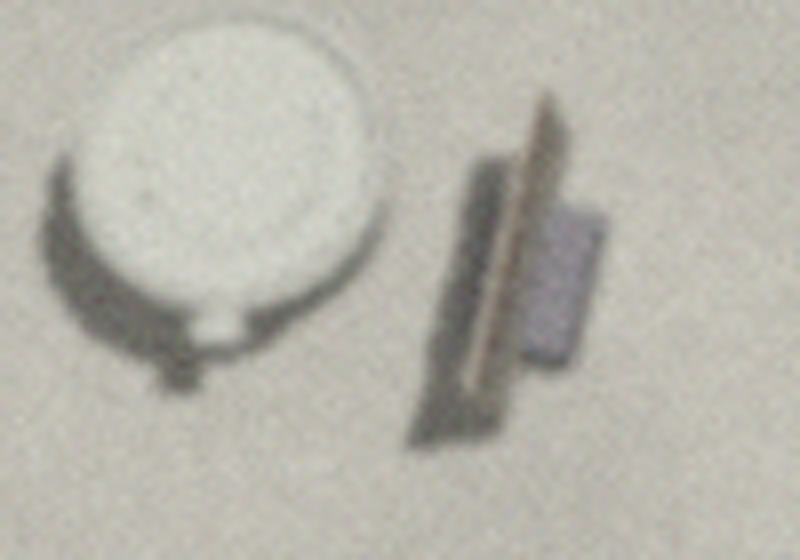

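The crop confirms the flat lid and tab on the left tub. The top edge of card A runs from its near end (258.5,183.5) to its far end (268,146.5). I'll go above the clip and look with the wrist camera.

```bash
python3 -m pendant '[[[6,-5,2,0,1],[12,-10,3,0,1],[18,-15,4,0,1],[20,-20,4,0,1],[22,-26,4,0,1],[22,-32,4,0,1],[22,-38,4,0,1],[22,-44,4,0,1],[22,-50,4,0,1],[22,-54,4,0,1],[22,-54,4,0,1],[22,-54,4,0,1]]]'; python3 - <<'E'
from h import *
print(np.round(bot.get_calibration("wrist")["T_tool_cam"],3))
s,im=snap("wrist","w1.png"); np.save('w1.npy',np.r_[s["position"],s["tcp_rot"]]);print(s["position"],s["tcp_rot"])
E
```

```text
clock: 1.6
position: [0.443, -0.0101, 0.271]
tcp_rot: [0.199, 0.98, 0.0, -0.0]
force: [0.1, -0.7, 0.2]
grip_width: 0.0853
grasp_force: 0.0
[[-0.    -0.961 -0.278  0.07 ]
 [ 1.    -0.    -0.001  0.001]
 [ 0.001 -0.278  0.961 -0.141]
 [ 0.     0.     0.     1.   ]]
[ 0.44302723 -0.01014402  0.27103664] [ 1.98969421e-01  9.80005531e-01  3.78285050e-04 -4.30700668e-04]
```

View pics/w1.png

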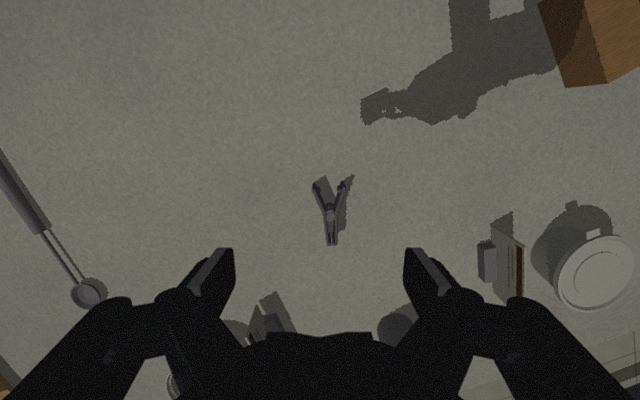

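The wrist view shows the clip's handle ends near (319,188) and (343,187), the pin near (331,212) and the jaw tips near (333,243). Card A is at about (507,265). I'll enlarge both.

```bash
python3 - <<'E'
from h import *
im=cv2.imread('pics/w1.png')
a=cv2.resize(im[165:255,290:380],(400,400),interpolation=cv2.INTER_CUBIC)
b=cv2.resize(im[205:305,450:550],(400,400),interpolation=cv2.INTER_CUBIC)
cv2.imwrite('pics/w1c.png',cv2.convertScaleAbs(np.hstack([a,b]),alpha=2))
E
```

```text
(no output)
```

View pics/w1c.png

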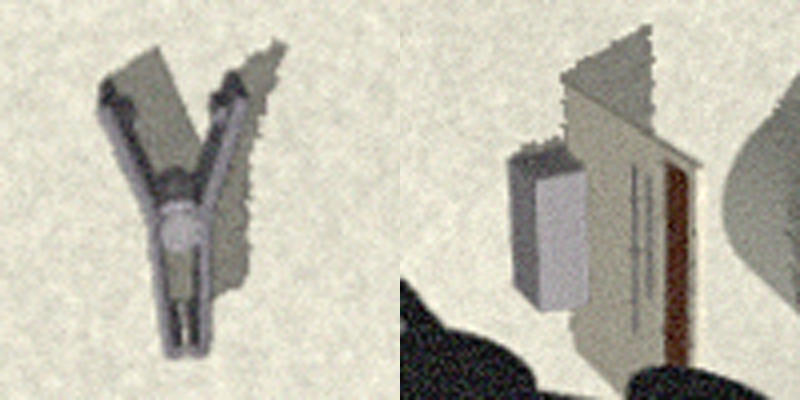

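```bash
python3 - <<'E'
from h import *
w=np.load('w1.npy'); s=dict(position=w[:3],tcp_rot=w[3:])
L=lambda x,y:(290+x/4.444,165+y/4.444); C=lambda x,y:(450+(x-400)/4,205+y/4)
p=atz("wrist",[L(182,232),L(188,356),L(118,110),L(235,100)],.04,s); print(np.round(p,4))
d=p[1]-p[0]; print("pin-tip",np.hypot(*d[:2]),"yaw",np.degrees(np.arctan2(d[1],d[0])), "handles",np.linalg.norm(p[2]-p[3]))
h=(p[2]+p[3])/2; e=p[1]-h; print("h->tip",np.linalg.norm(e),np.degrees(np.arctan2(e[1],e[0])))
q=atz("wrist",[C(698,165),C(565,77),C(575,350)],[.083,.008,.008],s); print(np.round(q,4))
e=q[2]-q[1]; print("card",np.linalg.norm(e),np.degrees(np.arctan2(e[1],e[0])))
t=atz("top",[[258.5,183.5],[268.1,146.5]],.083); print(np.round(t,4)); e=t[1]-t[0];print(np.linalg.norm(e),np.degrees(np.arctan2(e[1],e[0])))
R0=R.from_quat(s["tcp_rot"]).as_matrix(); print("tool -x yaw",np.degrees(np.arctan2(-R0[1,0],-R0[0,0])))
u=d[:2]/np.hypot(*d[:2]); print("grip",p[0][:2]-.035*u, bot.hold_point_z, bot.get_state()["joints"])
# side-camera check of card top edge near/far, clip
E
```

```text
[[ 0.5058 -0.018   0.04  ]
 [ 0.5453 -0.0321  0.04  ]
 [ 0.4622 -0.021   0.04  ]
 [ 0.4731  0.0126  0.04  ]]
pin-tip 0.04197119279357758 yaw -19.660239894739124 handles 0.03532722370225902
h->tip 0.08247847511282788 -19.791021439404194
[[0.6249 0.1997 0.083 ]
 [0.6231 0.2001 0.008 ]
 [0.744  0.1768 0.008 ]]
card 0.12307503016638814 -10.929589459765854
[[0.6264 0.2016 0.083 ]
 [0.7384 0.1763 0.083 ]]
0.11488996162339814 -12.729277368515929
tool -x yaw -22.953387713042716
grip [ 0.47279548 -0.00622031] 0.0187 [-1.17187420e-01  8.80860370e-02  1.69347819e+00  8.66774227e-04
  1.36079643e+00 -1.28937412e+00]
```

The checks agree: pin to tip is 42–45 mm, and card length is about 120 mm.

- **Clip:** pin near (0.504,-0.017), yaw about -20°, so the grip point is near (0.471,-0.005).
- **Card A:** near edge near (0.6245,0.2005), yaw about -12°.

Now I'll descend and squeeze.

```bash
python3 -m pendant '[[[2.8,0.5,-6,0.05,1],[2.8,0.5,-12,0.05,1],[2.8,0.5,-17,0.05,1],[2.8,0.5,-21,0.05,1],[2.8,0.5,-24,0.05,1],[2.8,0.5,-26,0.05,1],[2.8,0.5,-26.6,0.05,1],[2.8,0.5,-26.6,0.05,1],[2.8,0.5,-26.6,0.05,1]]]' 40; python3 -m pendant '[[[0,0,0,0,0.5],[0,0,0,0,0.2],[0,0,0,0,0],[0,0,0,0,-0.2],[0,0,0,0,-0.4],[0,0,0,0,-0.6],[0,0,0,0,-0.8],[0,0,0,0,-1],[0,0,0,0,-1],[0,0,0,0,-1],[0,0,0,0,-1],[0,0,0,0,-1]]]' 40; python3 - <<'E'
from h import *
s,im=snap("wrist","w2.png"); print(s["position"],s["tcp_rot"])
cv2.imwrite('pics/w2c.png',cv2.resize(cv2.convertScaleAbs(im[150:400,160:480],alpha=1.8),None,fx=2,fy=2))
E
```

```text
clock: 2.78
position: [0.4721, -0.0047, 0.0061]
tcp_rot: [0.173, 0.985, 0.0, 0.001]
force: [0.4, 0.3, 0.8]
grip_width: 0.0856
grasp_force: 0.0
clock: 4.28
position: [0.4719, -0.0056, 0.0064]
tcp_rot: [0.174, 0.985, -0.0, 0.001]
force: [-1.6, -1.7, 10.2]
grip_width: 0.0155
grasp_force: 39.7
[ 0.47190699 -0.00563891  0.00642512] [ 1.73619661e-01  9.84812290e-01 -1.49352713e-04  9.72016385e-04]
```

View pics/w2c.png

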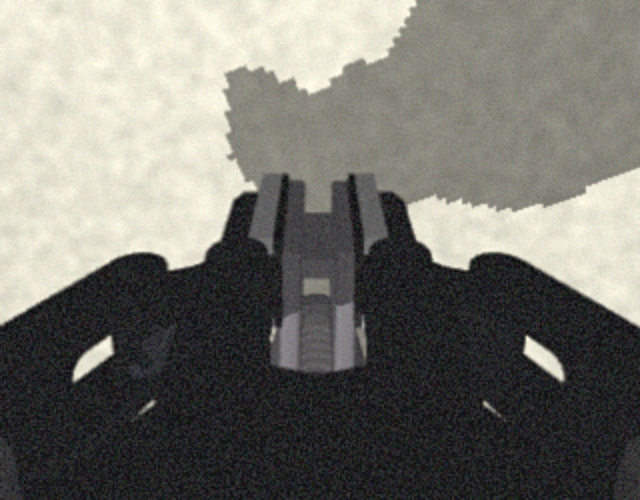

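The handles are squeezed parallel (about 16 mm opening, 40 N) and centred between the pads. I'll lift, carry the clip to a point 6 cm short of the card, and check the jaws there.

```bash
python3 -m pendant '[[[0,0,1,0,-1],[0,0,2.6,0,-1],[0.5,3,2.6,0.03,-1],[1,7,2.6,0.06,-1],[1.7,11,2.6,0.09,-1],[2.4,15,2.6,0.12,-1],[3,19,2.6,0.14,-1],[3.4,22,2.6,0.14,-1],[3.5,23.1,2.6,0.14,-1],[3.5,23.1,2.6,0.14,-1],[3.5,23.1,2.6,0.14,-1],[3.5,23.1,2.6,0.14,-1]]]'; python3 - <<'E'
from h import *
s,a=snap("top","top3.png"); s,b=snap("side","side3.png"); print(s["position"],s["tcp_rot"])
c=bot.get_calibration("side");
f=lambda im,x,y:cv2.resize(cv2.convertScaleAbs(im[y:y+75,x:x+75],alpha=1.5),(400,400),interpolation=cv2.INTER_CUBIC)
cv2.imwrite('pics/m3.png',np.hstack([f(a,220,150),f(b,295,150)]))
E
```

```text
clock: 5.82
position: [0.506, 0.2246, 0.0313]
tcp_rot: [0.105, 0.994, -0.0, -0.0]
force: [0.9, -0.8, -0.3]
grip_width: 0.0158
grasp_force: 39.0
[0.50610968 0.22478389 0.03131773] [ 1.04877096e-01  9.94485149e-01 -1.83944617e-04 -2.24035409e-04]
```

View pics/m3.png

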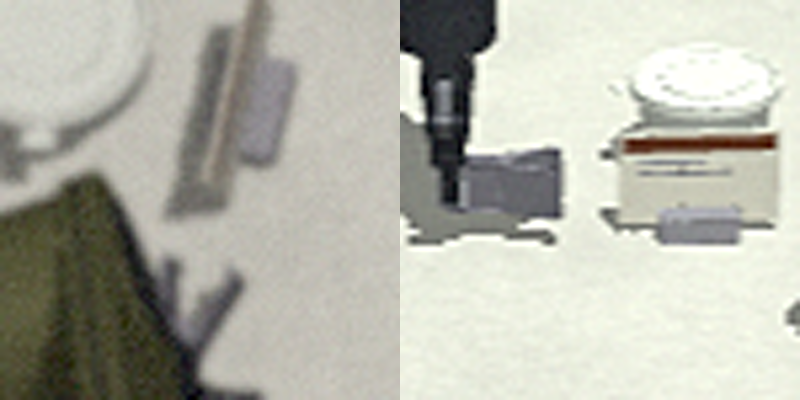

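The top crop shows the open jaws, tips at crop (172,258) and (238,272), straddling the line of card A, whose near top edge is at (208,180). In the side crop the clip is level, spanning rows 150–215 against the card's 138–225.

```bash
python3 - <<'E'
from h import *
T=lambda x,y:(220+x/5.333,150+y/5.333); S=lambda x,y:(295+(x-400)/5.333,150+y/5.333)
p=atz("top",[T(170,260),T(238,272),T(208,180)],[.0655,.0655,.083]); print(np.round(p,4),"gap",np.linalg.norm(p[0]-p[1]))
m=(p[0]+p[1])/2; u=np.array([np.cos(np.radians(-12)),np.sin(np.radians(-12))]); n=np.array([-u[1],u[0]])
for e in (p[2][:2],np.array([.6245,.2005])): print("ahead",(e-m[:2])@u,"left",(e-m[:2])@n)
g=np.array([.5061,.2248]); print("tip from TCP",(m[:2]-g)@u,(m[:2]-g)@n)
# side: heights at given y-plane: solve along ray where y equals known
def aty(uv,y):
    o,v=ray("side",uv); return o+v*((y-o[1])/v[:,1])[:,None]
print("clip right tip top/bot",np.round(aty([S(562,150),S(562,217)],p[1][1]),4))
print("card edge top/bot",np.round(aty([S(617,138),S(617,225)],.2),4))
E
```

```text
[[0.5839 0.2232 0.0655]
 [0.5773 0.185  0.0655]
 [0.6256 0.2001 0.083 ]] gap 0.03869762757473499
ahead 0.0448790282192628 left 0.005482253473936446
ahead 0.04370182997650895 left 0.005601710625185349
tip from TCP 0.07716310003724526 -0.004753953130194097
clip right tip top/bot [[0.5835 0.185  0.0819]
 [0.5825 0.185  0.0275]]
card edge top/bot [[0.6277 0.2    0.079 ]
 [0.6273 0.2    0.0072]]
```

```bash
python3 -m pendant '[[[1,0,0,0,-1],[2,-0.2,0,0,-1],[3,-0.4,0,0,-1],[3,-0.4,0,0,-1],[3,-0.4,0,0,-1]]]'; python3 - <<'E'
from h import *
ims=[bot.camera("top").astype(float) for _ in range(6)]; s=bot.get_state(); a=np.mean(ims,0).astype(np.uint8)
sd=np.mean([bot.camera("side").astype(float) for _ in range(4)],0).astype(np.uint8)
cv2.imwrite('pics/top4.png',a); cv2.imwrite('pics/side4.png',sd)
g=s["position"]; th=np.radians(-12); u=np.array([np.cos(th),np.sin(th)]); n=np.array([-u[1],u[0]]); print(g)
def proj(nm,P):
    c=bot.get_calibration(nm);E=np.array(c["extrinsics"]);return cv2.projectPoints(np.array(P,float),cv2.Rodrigues(E[:3,:3])[0],E[:3,3],np.array(c["intrinsics"]),np.array(c["dist"]))[0].reshape(-1,2)
def W(x,y,z): q=g[:2]+u*x+n*y; return [q[0],q[1],z]
def view(im,nm,x0,y0,w=50,k=8):
    c=cv2.resize(cv2.convertScaleAbs(im[y0:y0+w,x0:x0+w],alpha=1.6),(w*k,w*k),interpolation=cv2.INTER_CUBIC)
    P=[W(.077,.015,.0655),W(.077,-.015,.0655),W(.077,.015,.0255),W(.077,-.015,.0255),[.6245,.2005,.083],[.6245,.2005,.008],W(.035,0,.0655)]
    for i,(x,y) in enumerate(proj(nm,P)): cv2.circle(c,(int((x-x0+.5)*k),int((y-y0+.5)*k)),2,[(0,0,255),(255,0,0),(0,160,0)][i//2 if i<6 else 0],-1)
    return c
cv2.imwrite('pics/m4.png',np.hstack([view(a,"top",235,165),view(sd,"side",305,160)]))
E
```

```text
clock: 6.55
position: [0.536, 0.2217, 0.0311]
tcp_rot: [0.104, 0.995, -0.0, -0.0]
force: [-0.4, 0.6, -0.9]
grip_width: 0.0159
grasp_force: 39.0
[0.53597247 0.22194107 0.03131621]
```

View pics/m4.png

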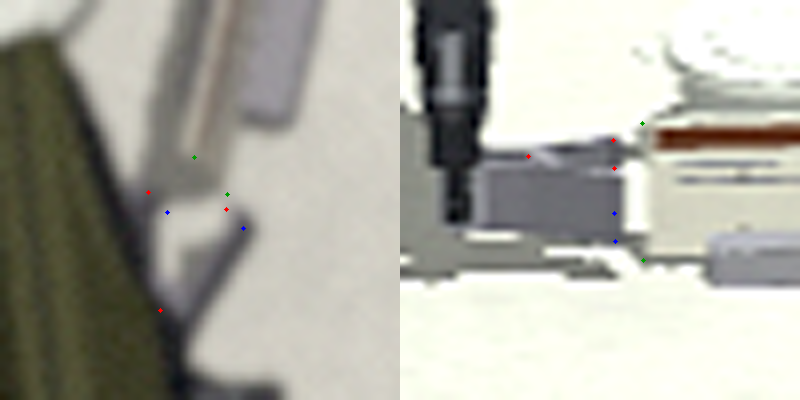

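In the top view the jaws (right tip near crop (243,222)) straddle the card edge (190,155). The side view puts the tips about 11 mm short of the edge and at the right height. The lateral estimates average to centred, so I'll advance 31 mm slowly along the card.

```bash
python3 -m pendant '[[[0.4,-0.08,0,0,-1],[0.8,-0.17,0,0,-1],[1.2,-0.25,0,0,-1],[1.6,-0.34,0,0,-1],[2.0,-0.43,0,0,-1],[2.4,-0.51,0,0,-1],[2.8,-0.6,0,0,-1],[3.1,-0.66,0,0,-1],[3.1,-0.66,0,0,-1],[3.1,-0.66,0,0,-1]]]'; python3 - <<'E'
from h import *
a=np.mean([bot.camera("top").astype(float) for _ in range(10)],0); sd=np.mean([bot.camera("side").astype(float) for _ in range(6)],0)
np.save('t5.npy',a)
f=lambda im,x,y:cv2.resize(np.clip(im[y:y+40,x:x+40]*1.7-20,0,255).astype(np.uint8),(400,400),interpolation=cv2.INTER_CUBIC)
cv2.imwrite('pics/m5.png',np.hstack([f(a,240,160),f(sd,315,160)]))
s=bot.get_state();print(s["position"],s["force"],s["torque"])
E
```

```text
clock: 8.3
position: [0.5671, 0.2152, 0.0313]
tcp_rot: [0.104, 0.995, -0.0, -0.0]
force: [-0.1, -0.6, 0.3]
grip_width: 0.0156
grasp_force: 39.0
[0.56728869 0.2152695  0.03130587] [-0.48591     0.19045075 -0.70245442] [-0.02084616 -0.01411899 -0.07150356]
```

View pics/m5.png

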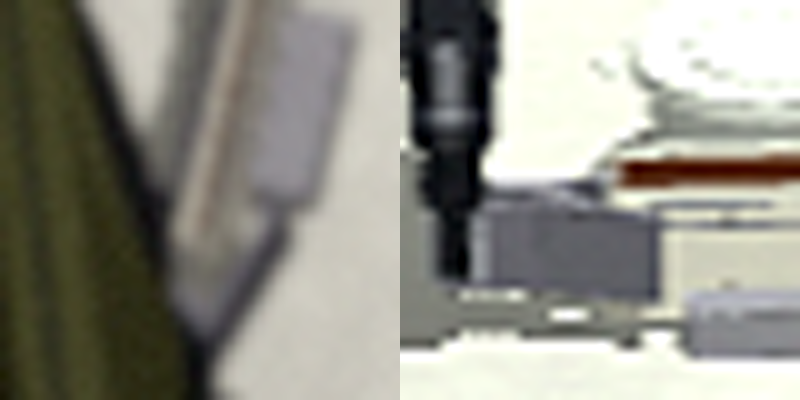

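The right jaw now overlaps the card's near edge by about 17–18 mm in the side view, the block hasn't moved, and the forces are about zero. I'll check the sideways centring numerically.

```bash
python3 - <<'E'
from h import *
T=lambda x,y:(240+x/10-.5,160+y/10-.5)
c=atz("top",[T(187,238),T(240,30)],.083)[:,:2]; u=(c[1]-c[0]);L=np.linalg.norm(u);u/=L;n=np.array([-u[1],u[0]])
print("card",np.round(c,4),np.degrees(np.arctan2(u[1],u[0])))
for nm,q,z in (("inner top tip",(268,210),.0655),("outer top tip",(285,218),.0655),("outer bottom tip",(295,225),.0255),("outer bottom root",(215,355),.0255)):
    p=atz("top",[T(*q)],z)[0,:2]-c[0]; print(nm,np.round([p@u*1e3,p@n*1e3],1))
a=np.load('t5.npy').mean(2)
for r in range(178,192): print(r,a[r,254:276].astype(int))
E
```

```text
card [[0.627  0.2025]
 [0.6896 0.1887]] -12.499217838234513
inner top tip [ 16.2 -17.8]
outer top tip [ 15.  -23.3]
outer bottom tip [ 20.2 -19.1]
outer bottom root [-24.5  -4.8]
178 [ 32  47  55  63  81  98  90  75  78  83  83  85  85  89  93  94  89  87
 103 121 128 129]
179 [ 23  32  42  61  85  99  90  76  79  85  83  74  73  77  81  82  82  88
 109 123 128 129]
180 [ 22  26  34  62  91 100  86  79  82  87  86  79  74  68  68  74  81  95
 116 126 128 129]
181 [ 18  27  39  70  95  96  80  79  85  90  95  91  82  69  70  87 100 112
 122 126 127 128]
182 [ 24  23  42  78  99  94  81  79  85  90  99  97  84  65  70  97 117 124
 127 126 127 128]
183 [ 25  23  43  76  95  92  82  83  82  86  93  91  73  56  65  97 119 125
 127 127 128 128]
184 [ 26  24  39  65  85  86  85  83  77  78  84  77  61  52  69 100 120 127
 127 127 128 128]
185 [ 27  23  37  60  73  78  81  81  75  72  73  64  51  58  82 109 124 127
 126 127 128 127]
186 [ 33  26  36  55  69  73  76  75  72  70  66  56  54  75 101 119 127 128
 127 128 128 128]
187 [ 33  27  39  55  69  73  73  71  69  67  60  50  62  92 115 126 129 129
 129 128 130 129]
188 [ 33  30  41  60  73  75  74  72  69  63  52  54  79 107 124 129 130 129
 128 128 128 129]
189 [ 33  34  40  60  72  78  76  73  68  58  51  65  94 117 126 130 131 130
 129 128 128 128]
190 [ 32  30  37  51  65  76  76  73  62  52  58  83 109 123 128 129 130 131
 129 128 128 128]
191 [ 33  34  31  38  54  67  71  68  56  53  73 101 119 126 127 127 128 128
 130 128 127 127]
```

The card centre sits 15–18 mm inside the right jaw tip, where 15 mm is centred. A trim of 2 mm ahead and 1 mm left finishes the fit.

```bash
python3 -m pendant '[[[0.1,0.03,0,0,-1],[0.2,0.06,0,0,-1],[0.2,0.06,0,0,-1],[0.2,0.06,0,0,-1],[0.2,0.06,0,0,-1]]]'; python3 - <<'E'
from h import *
a=np.mean([bot.camera("top").astype(float) for _ in range(10)],0); sd=np.mean([bot.camera("side").astype(float) for _ in range(6)],0)
f=lambda im,x,y:cv2.resize(np.clip(im[y:y+40,x:x+40]*1.7-20,0,255).astype(np.uint8),(400,400),interpolation=cv2.INTER_CUBIC)
cv2.imwrite('pics/m6.png',np.hstack([f(a,240,160),f(sd,315,160)]))
E
```

```text
clock: 9.72
position: [0.5693, 0.2159, 0.0313]
tcp_rot: [0.104, 0.995, -0.0, -0.0]
force: [-0.1, -0.6, 0.3]
grip_width: 0.0154
grasp_force: 39.0
```

View pics/m6.png

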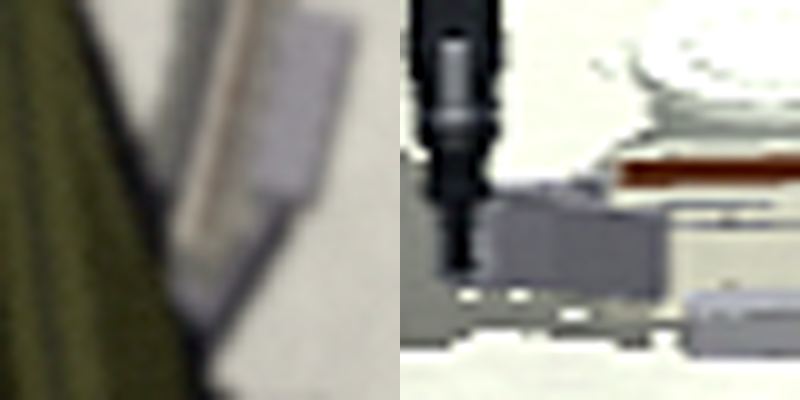

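The jaw tip is now at side (666,255), about 20 mm past the card edge (about 614). The clip is level at mid-height, the card and block haven't moved, and there is no contact force. I'll hand it in.

```bash
python3 -c "
from workcell import bot
print(bot.job_done())"
```

```text
the job is handed in; nothing more can be done
None
```

The job is handed in with the clip held level and squeezed open around the near edge of card A, the card beside the lidded tub. The edge is about 20 mm deep at mid-height; I saw no contact force and nothing else moved, though the arm hid the left jaw, so its clearance is inferred from the clip's symmetry.

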